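Shut the packed delivery case and bolt its lid

TASK

The delivery case is packed and ready to go out: shut its lid fully, slide the steel barrel bolt on its front all the way home through the staple that hangs from the lid, then turn the bolt's knob down into the notch so that it cannot slide back. Leave the things standing round the case where they are.

Things in the scene. Friction and masses are not known exactly. Their poses are not given: they have to be found in the camera images.
- case: Delivery case: plywood box, 142 mm deep (x), 196 wide (y), 132 high without its 12 mm lid, packed with two cups of plums and a salt jar; it does not move. Origin: centre of its underside; x from its front (which carries the bolt; front face at x = -71 mm) to its hinged back, z up. Wooden cleats on its ends reach y = +-110 mm.
- case_lid (a joint): Opening angle of the lid, rad: 0 fully shut, up to 1.7. Hinged along the top of the back (a line along the case's y), it swings up and back; the stiff hinge (0.5 N m) lets it stay at any angle. It must be within about 0.015 rad of shut for the bolt to pass the staple.
- case_hinge (a point): Middle of the lid's hinge line, at the top of the case's back, 75 mm behind the case's origin and 134 mm above it; axes as the case's.
- lid_edge (a point): Middle of the lid's free front edge, on its outer (upper) face; 146 mm in front of and 10 mm above the hinge line when shut, and turning with the lid, its x and z axes along and square to the lid. The outer face is flat, 142 x 196 mm, but for thin hinge leaves at the back and a 26 mm wide, 2.5 mm thick steel strap over the front edge above the staple.
- keeper (a point): Centre of the staple (keeper), a U of 7 mm round bar with a 20 mm high opening, on a strap hanging from the lid's front edge; it turns with the lid. With the lid shut it stands 42 mm to the case's -y side of the middle, in line with the bolt's end. If the bolt is not drawn, the staple lands on it as the lid comes down.
- bolt (a joint): How far the round steel bolt (14 mm thick, 134 mm long, in a barrel on the case's front) has been slid, m: 0 drawn, 0.040 fully thrown, toward the case's -y (right as one faces its front), through the staple and into the strap beyond. It takes about 2 N to slide and stays where it is left. Barrel and straps stand out to the case's x = -97 mm, z = 78 to 122 mm.
- bolt_knob (a joint): Angle of the bolt's knob, rad, about the bolt: 0 level, sticking straight out of the front; 0.95 turned down as far as it goes. It stays where it is left (about 1 N at the knob turns it). A lip under the stem keeps it level along the track; only over the last few mm of the slide is there a notch to turn it down into, where it locks the bolt.
- knob_center (a point): Centre of the steel ball knob, 20 mm in diameter on a 10 mm stem, 42 mm from the bolt's axis, which lies 83 mm in front of the case's origin and 100 mm above it. Moves with the bolt and its knob: 44 mm to the +y side of the case's middle with the bolt drawn, 4 mm with it thrown. The knob and stem can be pushed from above and from both sides.
- pen_black: Black marker pen lying on the table in front of the case, 130 mm long, 17 mm thick; origin at the middle of its underside, y along it. To be left alone.
- tape: Roll of packing tape lying flat, 83 mm wide, 24 mm high, beyond the wash tub; origin at the centre of its underside. To be left alone.
- soap: Soap bottle with an orange pump, 173 mm high, beyond the wash tub; origin at the centre of its underside. To be left alone.

How it is judged:
On the way, in this order (a step that is already met when the one before it is completed fails the run):
1. the lid is fully shut, with the bolt still drawn (value of joint case_lid below 0.025 rad and value of joint bolt below 0.012 m), for 0.2 s.
2. the bolt is slid home through the staple of the shut lid (value of joint case_lid below 0.03 rad and value of joint bolt above 0.034 m), for 0.05 s.
3. the knob is turned down into the notch (value of joint bolt above 0.034 m and value of joint bolt_knob above 0.7 rad), for 0.2 s.
At the end, for the whole second after the job is handed in: The lid is shut (within 0.03 rad), the bolt is thrown through the staple (slid at least 34 of its 40 mm), its knob is turned down (at least 0.7 of 0.95 rad), and all is at rest (all of step 3 and value of joint case_lid below 0.03 rad and velocity of joint bolt below 0.01 m/s and velocity of joint bolt_knob below 0.1 rad/s); the robot touches nothing.
It fails at once if a bystander (black marker, tape roll or soap bottle) is moved by more than 30 mm or tipped (distance of any of pen_black, tape, soap from where it was at the start of the episode above 0.03 m or angle between soap's own z axis and vertical above 0.3 rad).
It also fails if it takes over 54 s, if anything falls off the work surface, if the arm or the gripper's body presses on something with over 40 N, if the wrist force passes 120 N, or if a joint passes its speed limit or range.

ROBOT

A 7-joint arm with a two-finger parallel gripper is mounted at the origin on the work surface; the furniture and walls round the work are solid. World frame = base frame: x ahead of the robot, y to its left, z up, the work surface at z = 0. Lengths are in m, angles in rad, forces in N, time in s.
With the tool pointing down it reaches from about 0.375 to 0.925 m from the base axis. Payload 3.1 kg.
Tool frame: the origin (TCP) lies on the front face of the gripper's body, between the roots of the fingers; the fingertips stand 73 mm ahead of it and the grasp point (between the pads) lies 54 mm ahead of it (bot.hold_point_z is the z of the grasp point in the tool frame, in m); z points along the fingers, y is the line along which they close (so a half turn about z gives the same grasp; the last joint's range is limited). The gripper opens to 85 mm and grips with 20 to 120 N. Pads are 22 mm wide; open, the fingers measure 114 mm over their backs; the gripper's body (76 mm by 85 mm) begins 54 mm behind the grasp point. The pads swing forward as they close: fully open they stand 13 mm farther back than shut.
Start: joints at [-1.256, 0.383, 0.044, 1.598, -0.018, 1.161, -0.05], TCP at [0.261, 0.595, 0.304] pointing down, gripper open.
Joint ranges: [-2.61, 2.61], [-0.41, 2.15], [-1.48, 1.57], [0, 2.5], [-1.57, 4.71], [0.05, 1.97], [-2.85, 2.85]. Speed limits (rad/s): [2.79, 2.79, 3.14, 3.14, 3.14, 3.14, 3.14].

INTERFACE

Orientations are given as a unit quaternion [x, y, z, w].
In Python, from station import bot, camera, get_calibration, finish_job gives the robot as it stands.
- The arm moves only by the tool send_rows, never from a script. Its argument "targets" is one flat list of numbers, 7 for each row, row after row: the turn, a rotation vector about the tool's x, y, z each as a share of 6 degrees, from -1 to 1, then the shift along the tool's x, y, z each as a share of 0.025 m, from -1 to 1, then the gripper's target within -1 to 1 (fully open at 1, half-way at 0, shut at -1). A call has 1 to 20 rows; each row shifts and turns the commanded pose from where the row before left it, along the tool's axes as they then stand; what a row does not reach is not made up. A row lasts 1/12 s, in which the tool goes at most 41.7 mm and 7.16 degrees, less where a joint would pass 70% of its speed; a pose out of reach is approached as far as the arm can. A call with a number of a shift or a turn outside -1 to 1 is refused whole. A call with a gripper value outside its range is refused whole. The fingers move at their own pace and stop on an object; "grip_force" is the grip in N (left out, the last holds). Time passes only in rows, so rows that do not move let the fingers close. It gives the time, the measured TCP pose, the force, the opening and the grip force at its end, in the units of the state.
- bot.observe(): the state, without advancing time (a new reading comes with each control period).
- camera(name): name is "scene" or "top"; returns (picture, depth): 400x640x3 uint8, red, green, blue; 400x640 float32, m along the optical axis (not along the pixel's ray), 0 where there is no reading.
- get_calibration(name): a dict with "fx", "fy", "cx", "cy" (pixels), "position" and "attitude" of the camera in the world. Camera axes: x right, y down, z forward; pixel columns grow to the right and rows downward; lengths in m; the calibration is good to about 2 mm. A picture is of the moment at which its call begins. get_calibration takes no time and is no camera call.
- finish_job(): hands the job in; it is judged then, once.
The state is a dict: "time_s": time; "qpos": joint angles; "joint_velocities": joint speeds; "joint_efforts": joint torques, N m; "eef_pos": TCP position; "ee_rot": TCP orientation; "wrist_force": force on the tool from outside, world axes, zero at the start; "torque": the same for the moment, N m; "width": opening from 0.0 (shut) to 1.0 (fully open); "grasp_force": force on a finger pad.
Only numpy, scipy, OpenCV 4.12 (cv2) and the standard library are available. Lean on these libraries where they do the work, as an engineer would, in place of code of your own. Each camera call takes 0.05 s, during which the arm holds its last target. There are 200 camera calls.

## Working session

There is one attempt and no reset: what is moved stays moved. The work goes in short steps, Python scripts to look and compute and a tool call to move; the robot and the scene stay as the last step left them, time stands still between calls to the robot, and variables do not carry over. Pictures are saved under pics/ and viewed, at most 10 in all, crops included, and the job is handed in when it is done.

Besides the shell and the picture viewer there is one more tool, called after "Emit:" as name(argument=value, ...) on one line, values as JSON. send_rows: Moves the arm, as the interface text tells. Its arguments: {"type":"object","properties":{"targets":{"type":"array","items":{"type":"number"}},"grip_force":{"type":"number"}},"required":["targets"]}

```bash
mkdir -p pics; ls; python3 - <<'E'
from station import bot,camera,get_calibration
import cv2,numpy as np
for n in("scene","top"):
    p,d=camera(n); cv2.imwrite(f"pics/{n}0.png",p[:,:,::-1]); np.save(f"{n}0.npy",d); print(n,get_calibration(n))
print(bot.observe())
E
```

```text
pics
scene {'fx': 462.9715481414302, 'fy': 462.9715481414302, 'cx': 315.8008419028507, 'cy': 199.2992116671701, 'position': array([-0.00919689, -0.42442761,  0.80103252]), 'attitude': array([ 0.84211494, -0.36615238,  0.16660773, -0.35918898])}
top {'fx': 512.6064757819012, 'fy': 512.6064757819012, 'cx': 326.4710325529579, 'cy': 198.63827442854358, 'position': array([0.3904158 , 0.06412725, 1.53512687]), 'attitude': array([-0.69767854,  0.71427502, -0.03799041,  0.04015687])}
{'time_s': 0.1, 'qpos': array([-1.25578767,  0.38380007,  0.04383679,  1.59939668, -0.01789513,
        1.1612144 , -0.0498615 ]), 'joint_velocities': array([-0.00055912, -0.00230694,  0.00169783, -0.00406273,  0.00083027,
       -0.00051095,  0.00181777]), 'joint_efforts': array([ 2.73071142e-03, -4.34725499e+01,  1.02937046e+00, -2.50453073e+01,
        1.08893198e-02,  5.48725569e-03, -9.77021898e-06]), 'eef_pos': array([0.26049178, 0.59478304, 0.30259171]), 'ee_rot': array([ 2.04882770e-01,  9.78785768e-01, -1.19917998e-03, -1.82857260e-04]), 'wrist_force': array([-0.06234695,  0.95377351,  0.16225601]), 'torque': array([ 0.01817853, -0.02599779, -0.00704394]), 'grasp_force': 0.0, 'width': 1.0001145537179492}
```

View pics/scene0.png

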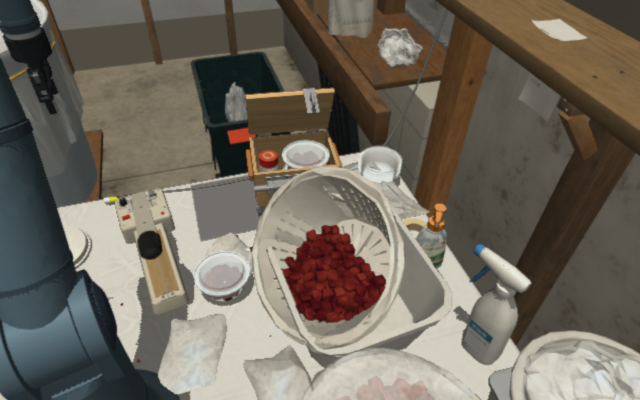

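View pics/top0.png

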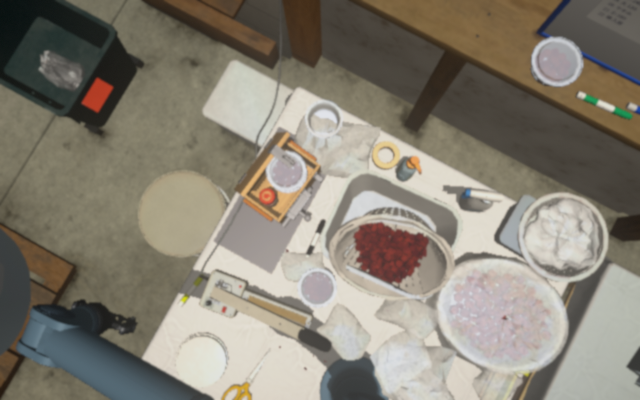

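The scene view shows the case at (295,140), its lid standing open. In the top view it is at (280,178), with the bolt and knob near (305,205) and the pen at (317,235). Next I'll measure these from the depth.

```bash
cat > h.py <<'E'
import numpy as np,cv2
from scipy.spatial.transform import Rotation as R
from station import bot,camera,get_calibration
def cloud(n,d):
    c=get_calibration(n); v,u=np.mgrid[:400,:640]
    P=np.stack([(u-c["cx"])/c["fx"]*d,(v-c["cy"])/c["fy"]*d,d],-1)
    W=P@R.from_quat(c["attitude"]).as_matrix().T+c["position"]; W[d<=0]=np.nan
    return W
E
python3 - <<'E'
from h import *
d=np.load("top0.npy"); W=cloud("top",d); p=cv2.imread("pics/top0.png")
print(np.round([W[178,280],W[240,318],W[155,385],W[170,408]],3))
cv2.imwrite("pics/topc.png",cv2.resize(p[110:260,210:350],None,fx=4,fy=4,interpolation=cv2.INTER_CUBIC))
s=cv2.imread("pics/scene0.png")
cv2.imwrite("pics/scc.png",cv2.resize(s[80:220,225:365],None,fx=4,fy=4,interpolation=cv2.INTER_CUBIC))
E
```

```text
[[ 0.608  0.194  0.127]
 [ 0.437  0.095  0.002]
 [ 0.689 -0.114  0.004]
 [ 0.624 -0.164  0.114]]
```

View pics/topc.png

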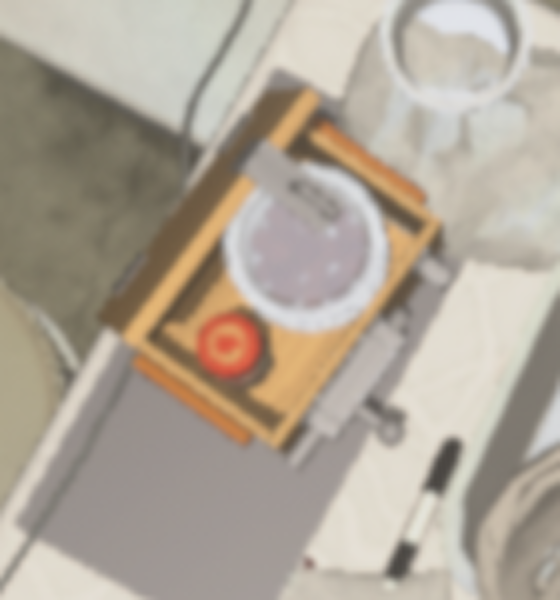

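View pics/scc.png

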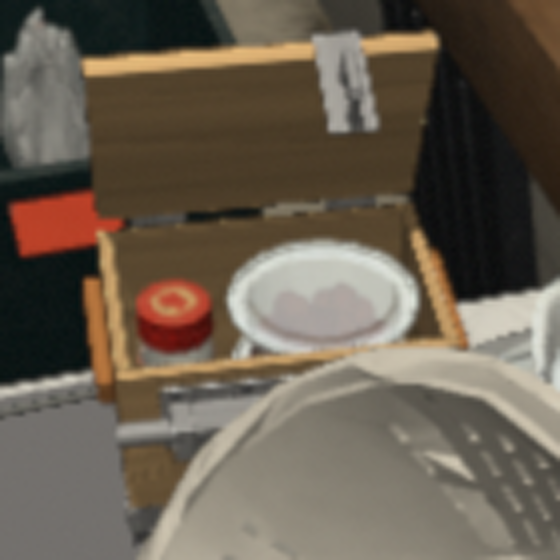

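```bash
python3 - <<'E'
from h import *
c=get_calibration("top");M=R.from_quat(c["attitude"]).as_matrix()
def at(uc,vc,z):
    u,v=210+uc/4,110+vc/4
    r=M@[(u-c["cx"])/c["fx"],(v-c["cy"])/c["fy"],1]; return c["position"]+r*(z-c["position"][2])/r[2]
A=at(438,225,.132);B=at(280,450,.132);K=at(387,427,.1)
y=(B-A)/np.linalg.norm(B-A); x=np.cross(y,[0,0,1]); F=(A+B)/2; O=F+.071*x; O[2]=0
print("A,B",A,B,np.linalg.norm(B-A),"x",x,"y",y,"O",O,"yaw",np.degrees(np.arctan2(x[1],x[0])))
T=np.stack([x,y,[0,0,1]])
print("knob in case",T@(K-O), K)
W=cloud("top",np.load("top0.npy")); L=(W-O)@T.T
# height map in case frame, 2cm cells
m=np.isfinite(L).all(-1)
P=L[m]
def hm(P,xs,ys):
    for a in xs: print("%5.2f"%a,[ (int(1000*P[s][:,2].max()) if (s:=(abs(P[:,0]-a)<.01)&(abs(P[:,1]-b)<.01)).any() else -1) for b in ys])
ys=np.arange(-.2,.25,.02);print(np.round(ys,2));hm(P,np.arange(-.3,.16,.02),ys)
S=cloud("scene",np.load("scene0.npy")); Q=(S-O)@T.T
lid=Q[np.isfinite(Q).all(-1)]; lid=lid[(abs(lid[:,1])<.09)&(lid[:,2]>.15)&(lid[:,2]<.3)&(lid[:,0]>.03)&(lid[:,0]<.15)]
print("lid fit x=a z+b",np.polyfit(lid[:,2],lid[:,0],1),lid.max(0),lid.min(0),len(lid))
# world check of scene for case y ends
for (uc,vc) in((105,240),(410,210),(120,378)):
    print(Q[int(80+vc/4),int(225+uc/4)])
q=bot.observe();print(R.from_quat(q["ee_rot"]).as_matrix())
E
```

```text
A,B [0.63706131 0.08384214 0.132     ] [0.48347628 0.19548809 0.132     ] 0.18987675131229687 x [ 0.5879917   0.80886696 -0.        ] y [-0.80886696  0.5879917   0.        ] O [0.6020162  0.19709467 0.        ] yaw 53.985377538289974
knob in case [-0.11977406  0.03907684  0.1       ] [0.49998209 0.12319024 0.1       ]
[-0.2  -0.18 -0.16 -0.14 -0.12 -0.1  -0.08 -0.06 -0.04 -0.02 -0.    0.02
  0.04  0.06  0.08  0.1   0.12  0.14  0.16  0.18  0.2   0.22  0.24]
-0.30 [-1, 143, 108, 14, 194, 246, 306, 305, 291, 147, 141, 136, 132, 122, 142, 146, 144, 49, 54, 56, 57, 52, 6]
-0.28 [6, 144, 128, 18, 17, 218, 294, 301, 298, 144, 144, 141, 129, 139, 151, 163, 150, 57, 59, 60, 60, 61, 51]
-0.26 [5, 142, 139, 40, 13, 16, 213, 295, 295, 286, 145, 148, 157, 166, 176, 179, 157, 57, 58, 60, 63, 59, 52]
-0.24 [7, 140, 142, 59, 15, 18, 15, 14, 285, 288, 273, 258, 232, 217, 206, 182, 25, 57, 60, 59, 59, 59, 53]
-0.22 [8, 144, 141, 86, 18, 17, 18, 14, 15, 271, 275, 258, 243, 226, 204, 143, 29, 50, 56, 58, 58, 61, 52]
-0.20 [30, -1, 142, 129, 67, 45, 40, 53, 73, 83, 101, 120, 131, 144, 144, 138, 27, 34, 5
[... 1427 characters left out ...]
, 181, 184, 185, 183, 11, 9, 11, 9, 9, 6, 8]
 0.10 [11, 6, 7, 9, 4, -1, -1, -1, -1, -1, -1, -1, -1, -1, -1, 5, 9, 6, 5, 5, 5, 5, 2]
 0.12 [6, 5, 9, 8, 5, 4, 7, 7, 14, 14, -4, -1, -1, -1, -1, -1, -1, -1, -1, -1, -1, -1, -1]
 0.14 [4, 5, 3, 3, 0, -6, -5, 7, 11, -1, -1, -1, -1, -1, -1, -1, -1, -1, -1, -1, -1, -1, -1]
lid fit x=a z+b [-0.35614272  0.12094217] [0.07188307 0.08987406 0.27830187] [ 0.03001802 -0.08998061  0.15001313] 1982
[0.05903288 0.09051687 0.13541382]
[ 0.06435616 -0.09862324  0.1320294 ]
[-0.06726235  0.09419556  0.13382796]
[[-9.16046034e-01  4.01072240e-01 -8.49338798e-04]
 [ 4.01073117e-01  9.16043225e-01 -2.27255199e-03]
 [-1.33426465e-04 -2.42240920e-03 -9.99997057e-01]]
```

```bash
python3 - <<'E'
from h import *
x=np.array([.588,.809,0]);y=np.array([-.809,.588,0]);O=np.array([.602,.197,0]);T=np.stack([x,y,[0,0,1]])
for n in("top","scene"):
    Q=((cloud(n,np.load(n+"0.npy"))-O)@T.T).reshape(-1,3);Q=Q[np.isfinite(Q).all(1)]
    l=Q[(abs(Q[:,1])<.13)&(Q[:,2]>.17)&(Q[:,2]<.30)&(Q[:,0]>.015)&(Q[:,0]<.12)]
    A=np.c_[l[:,1],l[:,2],np.ones(len(l))];s=np.linalg.lstsq(A,l[:,0],rcond=None)[0]
    print(n,"lid x=a y+b z+c",s,"y range",np.percentile(l[:,1],[.5,2,98,99.5]),"top z",np.percentile(l[:,2],[98,99.5]))
    b=Q[(abs(Q[:,1])<.08)&(abs(Q[:,2]-.132)<.012)&(Q[:,0]<-.04)&(Q[:,0]>-.085)&(abs(Q[:,1])>.0)]
    k=Q[(abs(Q[:,1]-.04)<.025)&(abs(Q[:,2]-.1)<.02)&(Q[:,0]<-.105)&(Q[:,0]>-.145)];print("knob",len(k),k.min(0) if len(k) else 0,k.max(0) if len(k) else 0)
    e=Q[(Q[:,2]>.09)&(Q[:,2]<.15)&(abs(Q[:,0])<.06)&(abs(Q[:,1])<.125)];print("cleat y",e[:,1].min(),e[:,1].max())
E
```

```text
top lid x=a y+b z+c [ 0.02158969 -0.45826398  0.15546934] y range [-0.1004858  -0.09740516  0.08969178  0.09248667] top z [0.27928363 0.28179375]
knob 47 [-0.13140335  0.03071092  0.09819211] [-0.10532229  0.04936601  0.11436027]
cleat y -0.11489138053397835 0.1077060748854644
scene lid x=a y+b z+c [ 0.01751363 -0.3543512   0.12002753] y range [-0.09836376 -0.09567392  0.09267799  0.09527952] top z [0.27531185 0.27723817]
knob 0 0 0
cleat y -0.1106471757774937 0.10939140666125506
```

Emit:
send_rows(targets=[0,0,1,0,0,-0.4,-1,0,0,1,0,0,-0.4,-1,0,0,1,0,0,-0.4,-1,0,0,1,0,0,-0.4,-1,0,0,1,0,0,-0.4,-1,0,0,1,0,0,-0.4,-1,0,0,1,0,0,-0.4,-1,0,0,1,0,0,-0.4,-1,0,0,1,0,0,-0.4,-1,0,0,1,0,0,-0.4,-1,0,0,1,0,0,-0.4,-1,0,0,1,0,0,-0.4,-1,0,0,1,0,0,-0.4,-1,0,0,1,0,0,-0.4,-1,0,0,1,0,0,-0.4,-1,0,0,1,0,0,-0.4,-1,0,0,1,0,0,-0.4,-1])

```text
time_s: 1.52
eef_pos: [0.2606, 0.5952, 0.4735]
ee_rot: [0.891, 0.454, -0.001, 0.001]
wrist_force: [-0.3, -0.2, 0.3]
width: 0.002
grasp_force: 0.0
```

Emit:
send_rows(targets=[0,0,0.18,-0.07,1,0,-1,0,0,0,-0.07,1,0,-1,0,0,0,-0.07,1,0,-1,0,0,0,-0.07,1,0,-1,0,0,0,-0.07,1,0,-1,0,0,0,-0.07,1,0,-1,0,0,0,-0.07,1,0,-1,0,0,0,-0.07,1,0,-1,0,0,0,-0.07,1,0,-1,0,0,0,-0.07,1,0,-1,0,0,0,-0.07,1,0,-1,0,0,0,-0.07,1,0,-1,0,0,0,-0.07,1,0,-1,0,0,0,-0.07,1,0,-1,0,0,0,-0.07,1,0,-1,0,0,0,-0.07,1,0,-1,0,0,0,-0.07,1,0,-1,0,0,0,-0.07,1,0,-1,0,0,0,-0.07,1,0,-1,0,0,0,-0.07,1,0,-1])

```text
time_s: 3.18
eef_pos: [0.6416, 0.2671, 0.4729]
ee_rot: [0.894, 0.449, -0.001, 0.0]
wrist_force: [-0.1, 0.1, 0.5]
width: 0.0
grasp_force: 0.0
```

```bash
cat >> h.py <<'E'
yaw=np.radians(52.9);O=np.array([.603,.193,0])
T=np.array([[np.cos(yaw),np.sin(yaw),0],[-np.sin(yaw),np.cos(yaw),0],[0,0,1]])
def st():
    q=bot.observe(); M=R.from_quat(q["ee_rot"]).as_matrix()
    print(q["time_s"],"tip case",np.round(T@(q["eef_pos"]+.073*M[:,2]-O),4),"rot",np.round(T@M,3).tolist(),"F",np.round(T@q["wrist_force"],1),"q",np.round(q["qpos"],2))
E
python3 -c "from h import *;st()"
```

```text
3.1833 tip case [0.0822 0.0139 0.3999] rot [[1.0, 0.007, -0.001], [0.007, -1.0, 0.001], [-0.001, -0.001, -1.0]] F [-0.   0.2  0.5] q [-0.83  0.43  0.55  1.26 -0.22  1.52 -0.94]
```

Emit:
send_rows(targets=[0,0,0,0.1,0,0.92,-1,0,0,0,0,0,0.92,-1,0,0,0,0,0,0.92,-1,0,0,0,0,0,0.92,-1,0,0,0,0,0,0.92,-1,0,0,0,0,0,0.92,-1,0,0,0,0,0,0.92,-1])

```text
time_s: 3.77
eef_pos: [0.642, 0.2698, 0.3109]
ee_rot: [0.894, 0.449, -0.001, 0.0]
wrist_force: [0.6, -0.5, 0.4]
width: 0.001
grasp_force: 0.0
```

```bash
python3 - <<'E'
from h import *
st()
th=np.linspace(1.3,0,14);r=.12
f=np.c_[.075-r*np.cos(th)+.01*np.sin(th)+.011,.134+r*np.sin(th)+.01*np.cos(th)]
print(np.round(f,3).tolist()); d=np.diff(f,axis=0)/.025; print(np.round(np.c_[d[:,0],-d[:,1]],2).tolist())
E
```

```text
3.7667 tip case [0.0846 0.0153 0.2379] rot [[1.0, 0.007, -0.001], [0.007, -1.0, 0.001], [-0.001, -0.001, -1.0]] F [ 0.  -0.8  0.4] q [-0.82  0.51  0.52  1.48 -0.26  1.22 -0.91]
[[0.064, 0.252], [0.052, 0.249], [0.04, 0.245], [0.03, 0.24], [0.019, 0.234], [0.01, 0.227], [0.001, 0.219], [-0.007, 0.21], [-0.015, 0.2], [-0.021, 0.19], [-0.026, 0.179], [-0.03, 0.168], [-0.032, 0.156], [-0.034, 0.144]]
[[-0.47, 0.11], [-0.45, 0.16], [-0.44, 0.2], [-0.41, 0.25], [-0.39, 0.29], [-0.36, 0.32], [-0.32, 0.36], [-0.28, 0.39], [-0.24, 0.41], [-0.2, 0.44], [-0.16, 0.45], [-0.11, 0.47], [-0.06, 0.48]]
```

Emit:
send_rows(targets=[0,0,0,-0.44,0,0,-1,0,0,0,-0.44,0,0,-1,0,0,0,-0.44,0,0,-1,0,0,0,-0.44,0,0,-1,0,0,0,-0.44,0,0,-1,0,0,0,-0.39,0,0.25,-1,0,0,0,-0.38,0,0.29,-1,0,0,0,-0.36,0,0.32,-1,0,0,0,-0.32,0,0.36,-1,0,0,0,-0.28,0,0.39,-1,0,0,0,-0.24,0,0.41,-1,0,0,0,-0.2,0,0.44,-1,0,0,0,-0.16,0,0.45,-1,0,0,0,-0.11,0,0.45,-1,0,0,0,0,0,0,-1])

```text
time_s: 5.02
eef_pos: [0.5709, 0.1758, 0.2254]
ee_rot: [0.894, 0.448, -0.003, 0.001]
wrist_force: [-1.0, 0.2, -0.7]
width: -0.0
grasp_force: 0.0
```

```bash
python3 - <<'E'
from h import *
st()
p,d=camera("scene");cv2.imwrite("pics/s1.png",cv2.resize(p[60:220,215:375,::-1],None,fx=3.5,fy=3.5))
E
```

```text
5.0167 tip case [-0.0335  0.0154  0.1524] rot [[1.0, 0.006, -0.007], [0.006, -1.0, 0.002], [-0.007, -0.002, -1.0]] F [-0.5  0.9 -0.7] q [-0.8   0.4   0.53  1.81 -0.24  0.99 -0.81]
```

View pics/s1.png

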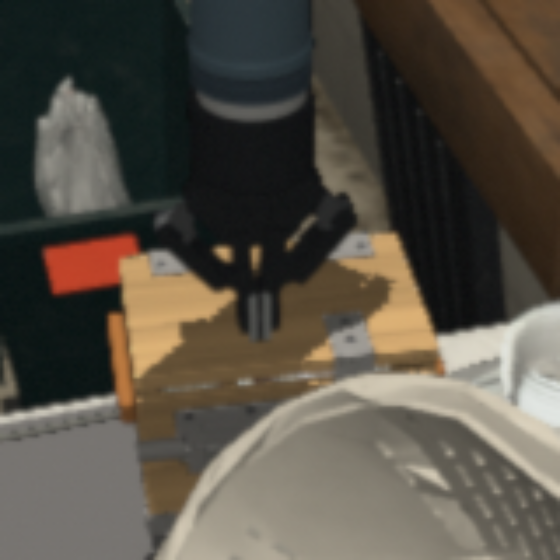

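The lid is nearly shut, with the tips on it at (260,330). I'll press it down the rest of the way gently.

Emit:
send_rows(targets=[0,0,0,0,0,0.16,-1,0,0,0,0,0,0.16,-1,0,0,0,0,0,0.1,-1,0,0,0,0,0,0,-1])

```text
time_s: 5.4
eef_pos: [0.5735, 0.1772, 0.2188]
ee_rot: [0.894, 0.448, 0.0, 0.0]
wrist_force: [-0.1, -2.5, 3.1]
width: -0.0
grasp_force: 1.8
```

```bash
python3 -c "from h import *;st()"
```

```text
5.4 tip case [-0.0304  0.014   0.1458] rot [[1.0, 0.006, -0.0], [0.006, -1.0, -0.001], [-0.0, 0.001, -1.0]] F [-2.  -1.4  3.1] q [-0.79  0.42  0.53  1.82 -0.25  0.97 -0.81]
```

Emit:
send_rows(targets=[0,0,0,0,0,0.1,-1,0,0,0,0,0,0.1,-1,0,0,0,0,0,0,-1])

```text
time_s: 5.65
eef_pos: [0.5737, 0.177, 0.2185]
ee_rot: [0.894, 0.448, -0.0, -0.001]
wrist_force: [-9.7, -3.3, 24.2]
width: 0.003
grasp_force: 12.4
```

```bash
python3 -c "from h import *;st()"
```

```text
5.65 tip case [-0.0304  0.0138  0.1455] rot [[1.0, 0.006, 0.0], [0.006, -1.0, 0.002], [0.001, -0.002, -1.0]] F [-8.5  5.7 24.2] q [-0.79  0.42  0.52  1.82 -0.25  0.98 -0.81]
```

Emit:
send_rows(targets=[0,0,0,0,0,-0.8,-1,0,0,0,0,0,-0.8,-1,0,0,0,0,0,-0.8,-1,0,0,0,-0.76,-0.6,0,-1,0,0,0,-0.76,-0.6,0,-1,0,0,0,-0.76,-0.6,0,-1,0,0,0,-0.76,-0.6,0,-1,0,0,0,-0.76,-0.6,0,-1,0,0,0,0,0,0,-1])

```text
time_s: 6.4
eef_pos: [0.4515, 0.145, 0.2719]
ee_rot: [0.894, 0.448, -0.003, -0.001]
wrist_force: [-0.5, -0.8, -0.3]
width: -0.001
grasp_force: 0.0
```

```bash
python3 - <<'E'
from h import *
st()
p,d=camera("scene");p2,_=camera("top")
cv2.imwrite("pics/s2.png",np.hstack([cv2.resize(a[:,:,::-1],(400,400),interpolation=2) for a in (p[60:220,215:375],p2[110:260,210:360])]))
E
```

```text
6.4 tip case [-0.1299  0.0923  0.1989] rot [[1.0, 0.007, -0.004], [0.007, -1.0, 0.005], [-0.004, -0.005, -1.0]] F [-0.9 -0.1 -0.3] q [-0.93  0.08  0.56  2.06 -0.05  1.02 -0.98]
```

View pics/s2.png

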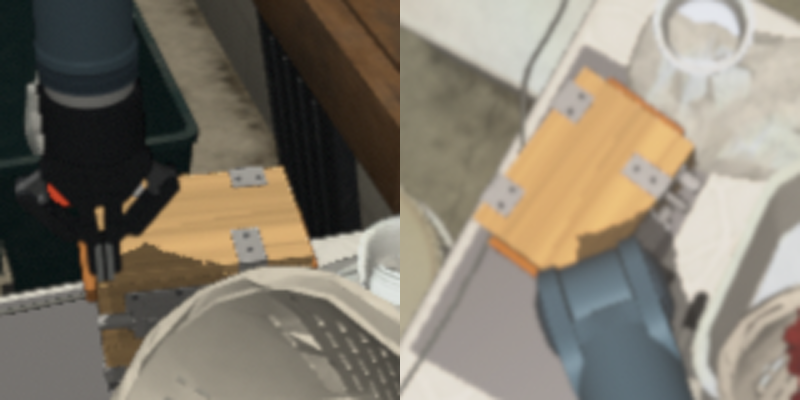

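The lid is shut flat: scene crop (200,220), top crop (585,165). The fingers are above the knob's +y side. Next I'll go down and slide the bolt.

Emit:
send_rows(targets=[0,0,0,0.15,0,0.87,-1,0,0,0,0,0,0.87,-1,0,0,0,0,0,0.87,-1,0,0,0,0,0,0.87,-1,0,0,0,0,0,0.87,-1,0,0,0,0,0,0,-1])

```text
time_s: 7.0
eef_pos: [0.4568, 0.1489, 0.161]
ee_rot: [0.894, 0.448, -0.004, 0.001]
wrist_force: [-0.6, -0.6, 0.3]
width: -0.002
grasp_force: 0.0
```

Emit:
send_rows(targets=[0,0,0,0,0.35,0,-1,0,0,0,0,0.35,0,-1,0,0,0,0,0.35,0,-1,0,0,0,0,0.35,0,-1])

```text
time_s: 7.33
eef_pos: [0.4881, 0.1288, 0.1661]
ee_rot: [0.894, 0.448, 0.001, -0.001]
wrist_force: [-1.9, 2.4, 0.4]
width: -0.001
grasp_force: 1.2
```

```bash
python3 -c "from h import *;st()"
```

```text
7.3333 tip case [-0.1203  0.0528  0.0931] rot [[1.0, 0.006, 0.003], [0.006, -1.0, -0.0], [0.003, 0.0, -1.0]] F [0.8 3.  0.4] q [-0.81  0.32  0.53  2.08 -0.23  0.8  -0.78]
```

Emit:
send_rows(targets=[0,0,0,-0.04,0.22,0,-1,0,0,0,-0.04,0.22,0,-1,0,0,0,-0.04,0.22,0,-1,0,0,0,0,0.22,0,-1,0,0,0,0,0,0,-1])

```text
time_s: 7.75
eef_pos: [0.5032, 0.112, 0.1649]
ee_rot: [0.894, 0.448, 0.0, 0.0]
wrist_force: [0.0, 0.7, 0.7]
width: 0.001
grasp_force: 0.3
```

```bash
python3 -c "from h import *;st()"
```

```text
7.75 tip case [-0.1248  0.0306  0.0919] rot [[1.0, 0.005, 0.0], [0.005, -1.0, -0.001], [0.0, 0.001, -1.0]] F [0.6 0.4 0.7] q [-0.77  0.34  0.54  2.05 -0.24  0.8  -0.73]
```

Now small steps until it meets the end stop.

Emit:
send_rows(targets=[0,0,0,0,0.12,0,-1,0,0,0,0,0.12,0,-1,0,0,0,0,0,0,-1])

```text
time_s: 8.0
eef_pos: [0.5071, 0.1089, 0.1644]
ee_rot: [0.894, 0.448, -0.0, 0.0]
wrist_force: [-0.7, 2.9, -1.0]
width: -0.002
grasp_force: 0.6
```

Emit:
send_rows(targets=[0,0,0,0,0.1,0,-1,0,0,0,0,0,0,-1])

```text
time_s: 8.17
eef_pos: [0.5078, 0.1084, 0.1641]
ee_rot: [0.894, 0.449, -0.001, -0.001]
wrist_force: [-2.1, 1.8, 0.6]
width: 0.001
grasp_force: 1.9
```

```bash
python3 -c "from h import *;st()"
```

```text
8.1667 tip case [-0.125   0.0251  0.0911] rot [[1.0, 0.007, -0.002], [0.007, -1.0, 0.003], [-0.002, -0.003, -1.0]] F [0.2 2.8 0.6] q [-0.75  0.35  0.54  2.04 -0.25  0.81 -0.71]
```

Emit:
send_rows(targets=[0,0,0,0,0.12,0,-1,0,0,0,0,0,0,-1])

```text
time_s: 8.33
eef_pos: [0.5084, 0.1081, 0.1634]
ee_rot: [0.893, 0.449, -0.003, -0.003]
wrist_force: [-6.3, 4.8, 0.0]
width: 0.0
grasp_force: 3.6
```

Emit:
send_rows(targets=[0,0,0,0,0.12,0,-1,0,0,0,0,0,0,-1])

```text
time_s: 8.5
eef_pos: [0.509, 0.1077, 0.1628]
ee_rot: [0.893, 0.45, -0.005, -0.004]
wrist_force: [-7.7, 7.7, 0.7]
width: -0.0
grasp_force: 5.2
```

```bash
python3 -c "from h import *;st()"
```

```text
8.5 tip case [-0.1251  0.0243  0.0898] rot [[1.0, 0.009, -0.005], [0.009, -1.0, 0.012], [-0.005, -0.012, -1.0]] F [ 1.5 10.8  0.7] q [-0.74  0.36  0.53  2.03 -0.26  0.82 -0.7 ]
```

Emit:
send_rows(targets=[0,0,0,0,-0.4,0,-1,0,0,0,0,0,-0.9,-1,0,0,0,0,0,-0.9,-1,0,0,0,0.1,0.7,0,-1,0,0,0,0.1,0.7,0,-1,0,0,0,0,0,0,-1])

```text
time_s: 9.0
eef_pos: [0.5408, 0.0902, 0.2115]
ee_rot: [0.895, 0.447, 0.003, 0.003]
wrist_force: [-0.1, -0.7, -0.1]
width: 0.003
grasp_force: 0.0
```

```bash
python3 - <<'E'
from h import *
st()
p2,_=camera("top");p,_=camera("scene")
cv2.imwrite("pics/s3.png",np.hstack([cv2.resize(a[:,:,::-1],(400,400),interpolation=2) for a in (p[60:220,215:375],p2[110:260,210:360])]))
E
```

```text
9.0 tip case [-0.1193 -0.013   0.1385] rot [[1.0, 0.003, 0.003], [0.003, -1.0, -0.008], [0.003, 0.008, -1.0]] F [-0.6 -0.4 -0.1] q [-0.73  0.33  0.57  1.95 -0.22  0.91 -0.7 ]
```

View pics/s3.png

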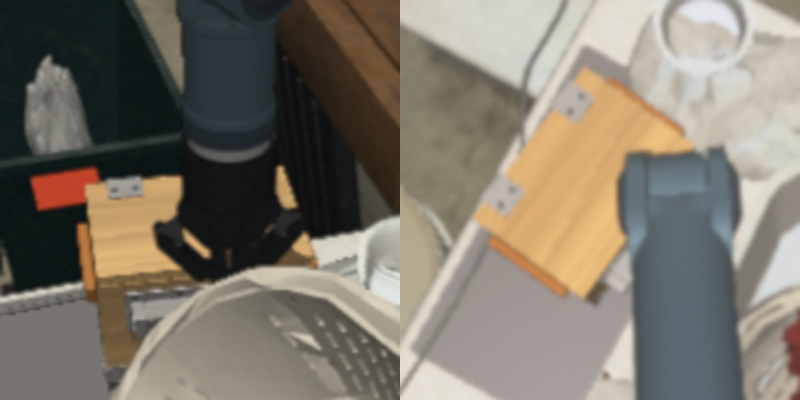

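The arm hides the knob at about (660,250) in the top crop, and the wrist is clear of the tub. The tip is 13 mm too far to -y, so I'll shift it back and press down.

Emit:
send_rows(targets=[0,0,0,0,-0.5,0,-1,0,0,0,0,0,0.4,-1,0,0,0,0,0,0.4,-1,0,0,0,0,0,0.3,-1,0,0,0,0,0,0.3,-1,0,0,0,0,0,0.2,-1,0,0,0,0,0,0,-1])

```text
time_s: 9.68
eef_pos: [0.526, 0.1004, 0.1679]
ee_rot: [0.894, 0.448, -0.001, 0.0]
wrist_force: [-0.3, -0.3, -0.3]
width: -0.003
grasp_force: 0.0
```

```bash
python3 -c "from h import *;st()"
```

```text
9.6833 tip case [-0.1205  0.0056  0.0949] rot [[1.0, 0.006, -0.003], [0.006, -1.0, 0.001], [-0.003, -0.001, -1.0]] F [-0.4  0.  -0.3] q [-0.73  0.38  0.54  2.   -0.26  0.83 -0.68]
```

Emit:
send_rows(targets=[0,0,0,0,0,0.25,-1,0,0,0,0,0,0.25,-1,0,0,0,0,0,0.15,-1,0,0,0,0,0,0,-1])

```text
time_s: 10.02
eef_pos: [0.5263, 0.1006, 0.1525]
ee_rot: [0.894, 0.448, -0.001, 0.0]
wrist_force: [0.2, 0.4, -0.3]
width: 0.003
grasp_force: 0.0
```

```bash
python3 -c "from h import *;st()"
```

```text
10.0167 tip case [-0.1201  0.0055  0.0795] rot [[1.0, 0.007, -0.002], [0.007, -1.0, 0.001], [-0.001, -0.001, -1.0]] F [ 0.4  0.1 -0.3] q [-0.72  0.4   0.53  2.01 -0.28  0.8  -0.67]
```

Emit:
send_rows(targets=[0,0,0,0,0,0.08,-1,0,0,0,0,0,0.08,-1,0,0,0,0,0,0,-1,0,0,0,0,0,0,-1])

```text
time_s: 10.35
eef_pos: [0.5266, 0.1007, 0.1493]
ee_rot: [0.894, 0.448, -0.0, -0.0]
wrist_force: [-0.1, -0.7, -0.3]
width: 0.001
grasp_force: 0.0
```

```bash
python3 -c "from h import *;st()"
```

```text
10.35 tip case [-0.1197  0.0052  0.0763] rot [[1.0, 0.006, -0.0], [0.006, -1.0, 0.0], [-0.0, -0.0, -1.0]] F [-0.6 -0.3 -0.3] q [-0.72  0.41  0.53  2.01 -0.28  0.79 -0.66]
```

Emit:
send_rows(targets=[0,0,0,0,0,-1,-1,0,0,0,0,0,-1,-1,0,0,0,0,0,-1,-1,0,0,0,0,0,-1,-1,0,0,0,0,0,-1,-1,0,0,0,0,0,-1,-1,0,0,0,0,0,-1,-1,0,0,0,0,0,-1,-1,0,0,0,0,-1,0,-1,0,0,0,0,-1,0,-1,0,0,0,0,-1,0,-1,0,0,0,0,-1,0,-1,0,0,0,0,-1,0,-1,0,0,0,0,-1,0,-1,0,0,0,0,-1,0,-1,0,0,0,0,-1,0,-1,0,0,0,0,-1,0,-1,0,0,0,0,-1,0,-1,0,0,0,0,-1,0,-1,0,0,0,0,-1,0,-1])

```text
time_s: 12.02
eef_pos: [0.2853, 0.2804, 0.3495]
ee_rot: [0.894, 0.448, 0.0, -0.0]
wrist_force: [-0.2, -0.8, -0.6]
width: -0.001
grasp_force: 0.0
```

```bash
python3 - <<'E'
from h import *
st()
p2,d=camera("top")
cv2.imwrite("pics/s4.png",cv2.resize(p2[140:240,260:360,::-1],(600,600),interpolation=2))
Q=((cloud("top",d)-O)@T.T).reshape(-1,3);Q=Q[np.isfinite(Q).all(1)]
k=Q[(abs(Q[:,1])<.08)&(Q[:,2]>.04)&(Q[:,0]<-.1)&(Q[:,0]>-.145)];print(len(k),np.round(k[::3],3).tolist())
E
```

```text
12.0167 tip case [-0.1219  0.3062  0.2765] rot [[1.0, 0.006, 0.0], [0.006, -1.0, 0.0], [0.0, -0.0, -1.0]] F [-0.7 -0.3 -0.6] q [-1.14 -0.17  0.24  2.11  0.04  1.2  -1.56]
29 [[-0.101, -0.002, 0.079], [-0.101, 0.002, 0.083], [-0.107, -0.003, 0.072], [-0.107, 0.001, 0.083], [-0.101, 0.008, 0.076], [-0.109, 0.003, 0.08], [-0.101, 0.012, 0.075], [-0.108, 0.007, 0.081], [-0.104, 0.013, 0.072], [-0.112, 0.008, 0.075]]
```

View pics/s4.png

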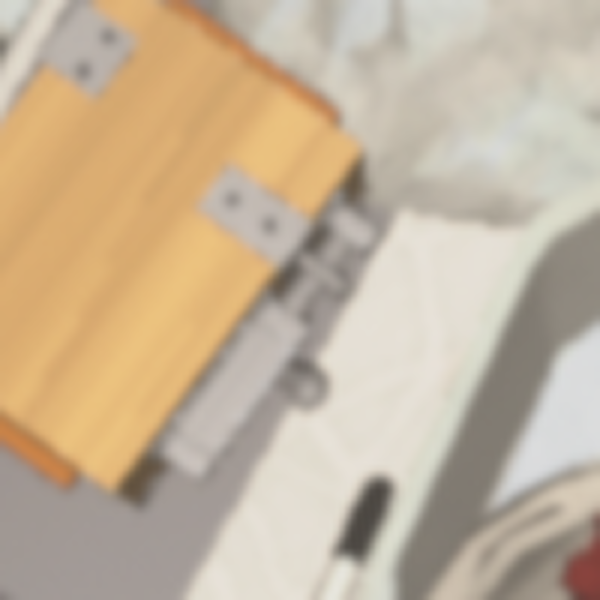

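The picture shows the bolt through the staple at (320,280). The knob at (308,383) is down and in: y about 5 mm, ball top about 80 mm, x about -107 mm. The lid is shut and the pen is still in its place.

```bash
python3 -c "
from station import finish_job
print(finish_job())"
```

```text
the job is handed in; nothing more can be done
None
```

I shut the lid, slid the bolt home and turned its knob down into the notch, then handed the job in after about 12 s of robot time; the last top-camera picture shows all three done and the pen in its place, but no verdict came back.

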